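# Find the thread start of a soaking canister's lid and screw it home

## Robot

A 6-joint arm with a two-finger parallel gripper is mounted at the origin on the work surface; the furniture and walls round the work are solid. World frame = base frame: x ahead of the robot, y to its left, z up, the work surface at z = 0. Lengths are in m, angles in degrees, forces in N, time in s.
With the tool pointing down it reaches from about 0.375 to 0.825 m from the base axis. Payload 5.5 kg.
Tool frame: the origin (TCP) lies on the mounting face of the last link; the fingertips stand manip.tip_reach ahead of it and the grasp point (between the pads) lies 155 mm ahead of it (manip.tip_reach is the distance from the TCP to the fingertips, in m); z points along the fingers, y is the line along which they close (so a half turn about z gives the same grasp; the last joint's range is limited). The gripper opens to 85 mm and grips with 20 to 120 N. Pads are 22 mm wide; open, the fingers measure 114 mm over their backs; the gripper's body (76 mm by 85 mm) begins 54 mm behind the grasp point. The pads swing forward as they close: fully open they stand 13 mm farther back than shut.
Start: joints at [63.827, 17.962, -2.699, 69.339, 0, 90], TCP at [0.265, 0.538, 0.405] pointing down, gripper open.
Joint ranges: [-152.73, 152.73], [-39.44, 99.34], [-58.76, 71.6], [-118.89, 123.64], [-81.53, 83.1], [-180, 180]. Speed limits (degrees/s): [136.94, 136.94, 172.46, 180, 180, 180].

## Interface

Orientations are given as [roll, pitch, yaw] about the fixed x, y, z axes, in that order (R = Rz(yaw) Ry(pitch) Rx(roll)).
In Python, from workcell import manip gives the robot as it stands. The module is installed in compiled form; this text tells all that it offers.
- The arm moves only by the tool step_arm, never from a script. Its argument "increments" is text: rows parted by semicolons, each of 7 numbers parted by spaces: the finger opening in m, from 0 to 0.0854, then the shift along the world's x, y, z in m, then the turn, a rotation vector about the world's x, y, z in degrees. A call has 1 to 12 rows; each row shifts and turns the commanded pose from where the row before left it; what a row does not reach is not made up. A row lasts 1/10 s, in which the tool goes at most 50 mm and 8.59 degrees, less where a joint would pass 70% of its speed; a pose out of reach is approached as far as the arm can. A call is refused whole if a number of a shift passes 0.05 or a number of a turn 8.59, either way. A call with a gripper value outside its range is refused whole. The fingers move at their own pace and stop on an object; "squeeze" is the grip in N (left out, the last holds). Time passes only in rows, so rows that do not move let the fingers close. It gives the time, the measured TCP pose, the force, the opening and the grip force at its end, in the units of the state.
- manip.read_state(): the state, without advancing time (a new reading comes with each control period).
- manip.get_image(name): name is "scene" or "side" or "wrist"; returns a dict with "image" (400x640x3 uint8, red, green, blue), "fov_y" (degrees; the focal length in pixels is half the picture's height over the tangent of half this angle, whatever the lens; pixels are square), "cx", "cy" (the principal point, pixels), "rvec" (rotation vector, rad) and "tvec" (3), from world to camera coordinates, as OpenCV has them. Camera axes: x right, y down, z forward; pixel columns grow to the right and rows downward; lengths in m; the calibration is good to about 2 mm. A picture is of the moment at which its call begins. There is no depth.
- manip.close_job(): hands the job in; it is judged then, once.
The state is a dict: "time": time; "joints": joint angles; "qd": joint speeds; "joint_efforts": joint torques, N m; "ee_pos": TCP position; "tool_rot": TCP orientation; "wrist_force": force on the tool from outside, world axes, zero at the start; "torque": the same for the moment, N m; "finger_gap": opening from 0.0 (shut) to 1.0 (fully open); "gripper_force": force on a finger pad.
Only numpy, scipy, OpenCV 4.12 (cv2) and the standard library are available. Lean on these libraries where they do the work, as an engineer would, in place of code of your own. Each camera call takes 0.05 s, during which the arm holds its last target. There are 200 camera calls.

## Task

One of the two soaking canisters has its lid standing proud, with its ears lying on top of the claws. Turn that lid backward (anticlockwise from above) until it drops in between the claws onto its seat, then turn it forward (clockwise) under the claws to the stop, let go and leave the canister that is already shut as it is.

Things in the scene. Friction and masses are not known exactly. Their poses are not given: they have to be found in the camera images.
- canister_open: Aluminium canister whose lid stands proud, 80 mm wide, 95 mm high, screwed to the bench. Origin: centre of underside, z up. Lid seat 95 mm above it. Two steel claws on its rim, centred on +x and -x, 36 to 54 mm out, reach over the seat: underside 7 to 9 mm, top 14 mm above the seat. A stop post shuts each claw's clockwise end, so ears enter from its anticlockwise end and turn clockwise under it.
- lid_proud: Loose lid of canister_open: steel disc 62 mm wide, 5 mm thick, 160 g; two ears along its x axis, 16 mm wide, reach 46 mm out; black grip bar on top along x, 56 long, 14 wide, top 39 mm above origin; plug below, 3 mm loose in the mouth. Origin: centre of disc's underside, z up; alike after half a turn. Starts 14 mm above the seat, x axis 3 to 18 degrees anticlockwise of the canister's.
- canister_shut: Second canister, same make and same axes, its lid already home; the two may stand either way round. For both: a lid can go down between the claws when its x axis stands 50 to 135 degrees anticlockwise (from above) of the canister's x axis; home is 0 degrees (x axes in line), its ears at the stops, or the same plus half a turn. It turns with light friction only.
- lid_home: Lid of canister_shut, same as the other lid, already down on its seat and turned home under the claws; loose, origin and axes as for lid_proud. Mind the desk lamp right of the work: 0.61 m high, foot at about x 0.32, y -0.31 m, its arm and shade reach over to about x 0.52, y 0.05 m, shade 0.43 m and more above the bench.
There are look-alikes about, which are no part of the job. What is shaped like the lid_proud but blue is not meant.

How it is judged:
By the outcome, as a careful person would: the job done as asked, in the order asked, and still so for the second after the job is handed in, with the robot touching nothing.
It also fails if it takes over 51 s, if anything falls off the work surface, if the arm or the gripper's body presses on something with over 40 N, if the wrist force passes 120 N, or if a joint passes its speed limit or range.

## Working session

There is one attempt and no reset: what is moved stays moved. The work goes in short steps, Python scripts to look and compute and a tool call to move; the robot and the scene stay as the last step left them, time stands still between calls to the robot, and variables do not carry over. Pictures are saved under pics/ and viewed, at most 10 in all, crops included, and the job is handed in when it is done.

Besides the shell and the picture viewer there is one more tool, called after "Call:" as name(argument=value, ...) on one line, values as JSON. step_arm: Moves the arm, as the interface text tells. Its arguments: {"type":"object","properties":{"increments":{"type":"string"},"squeeze":{"type":"number"}},"required":["increments"]}

```bash
mkdir -p pics
cat > h.py <<'E'
import numpy as np, cv2, pickle
from workcell import manip
def snap(n,f):
    d=manip.get_image(n); pickle.dump(d,open(f'pics/{f}.pkl','wb'))
    cv2.imwrite(f'pics/{f}.png',d['image'][:,:,::-1]); return d
def load(f): return pickle.load(open(f'pics/{f}.pkl','rb'))
def KRt(d):
    f=200/np.tan(np.radians(d['fov_y'])/2)
    return np.array([[f,0,d['cx']],[0,f,d['cy']],[0,0,1]]),cv2.Rodrigues(np.array(d['rvec'],float))[0],np.array(d['tvec'],float).reshape(3)
def at_z(d,uv,z):
    K,R,t=KRt(d); r=R.T@np.linalg.inv(K)@np.array([*uv,1.]); c=-R.T@t
    return c+r*(z-c[2])/r[2]
def proj(d,p):
    K,R,t=KRt(d); q=K@(R@np.array(p,float)+t); return q[:2]/q[2]
def crop(f,x0,y0,x1,y1,s,o):
    im=load(f)['image'][y0:y1,x0:x1,::-1]; cv2.imwrite(f'pics/{o}.png',cv2.resize(im,None,fx=s,fy=s,interpolation=cv2.INTER_CUBIC))
E
python3 - <<'E'
from h import *
a=snap('scene','s0');b=snap('side','d0');snap('wrist','w0')
for d in(a,b):
    K,R,t=KRt(d);print(-R.T@t,d['fov_y'],d['cx'],d['cy'])
print(manip.tip_reach,manip.read_state())
im=np.vstack([a['image'],b['image']])[:,:,::-1]
cv2.imwrite('pics/both.png',cv2.resize(im,(480,600),interpolation=cv2.INTER_AREA))
E
```

```text
[-0.19860547  0.62919721  0.54565737] 50.9148417283755 322.92834599740394 201.23563646566902
[0.3778532  1.04789092 0.53947822] 42.966547405288765 324.42634148353835 198.8072609461526
0.1734 {'time': 0.15, 'joints': array([ 6.38278828e+01,  1.79965378e+01, -2.74139783e+00,  6.93386438e+01,
       -2.87479923e-04,  9.00011894e+01]), 'qd': array([-0.00326613, -0.14769959,  0.16104454, -0.03491088,  0.04695405,
       -0.07440107]), 'joint_efforts': array([ 1.38213971e-03, -5.40045011e+01,  3.40060008e+01,  1.32576370e-02,
        7.83014298e-05, -1.07143222e-06]), 'ee_pos': array([0.26455062, 0.53829717, 0.40401263]), 'tool_rot': array([-1.79923421e+02,  2.89069373e-04,  1.53826694e+02]), 'wrist_force': array([ 0.59092303,  0.18365648, -1.6202659 ]), 'torque': array([ 0.00710204, -0.00343309, -0.0800432 ]), 'gripper_force': 0.0, 'finger_gap': 1.0030402281757518}
```

View pics/s0.png

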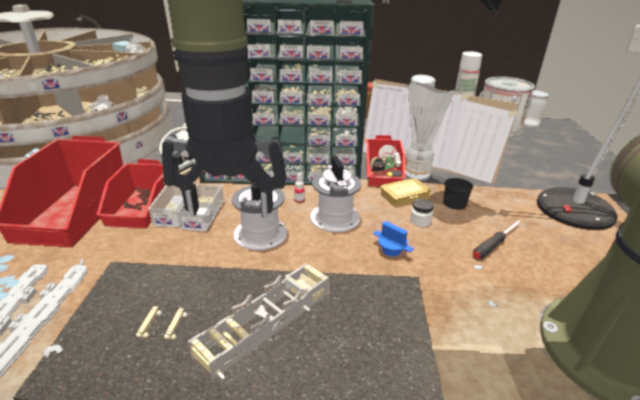

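View pics/d0.png

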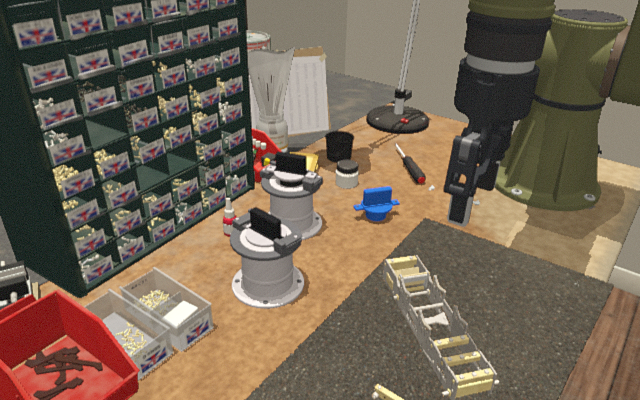

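Both canisters are visible: scene (260,215) and (336,200), which are side (268,260) and (292,200). The blue lid at scene (393,240) is the decoy. I'll enlarge to see which lid stands proud.

Run:
```python
from h import *
a=load('s0');b=load('d0')
c1=cv2.resize(a['image'][150:260,220:370,::-1],(780,572),interpolation=cv2.INTER_CUBIC)
c2=cv2.resize(b['image'][145:310,220:340,::-1],(436,600),interpolation=cv2.INTER_CUBIC)
cv2.imwrite('pics/c1.png',c1);cv2.imwrite('pics/c2.png',c2)
for d,l in((a,[(260,237),(336,218)]),(b,[(268,284),(292,224)])):
    for p in l: print(at_z(d,p,0.005))
```

```text
[0.5161023  0.43127325 0.005     ]
[0.51724081 0.24765398 0.005     ]
[0.5302639  0.43133109 0.005     ]
[0.5219826  0.25455132 0.005     ]
```

View pics/c2.png

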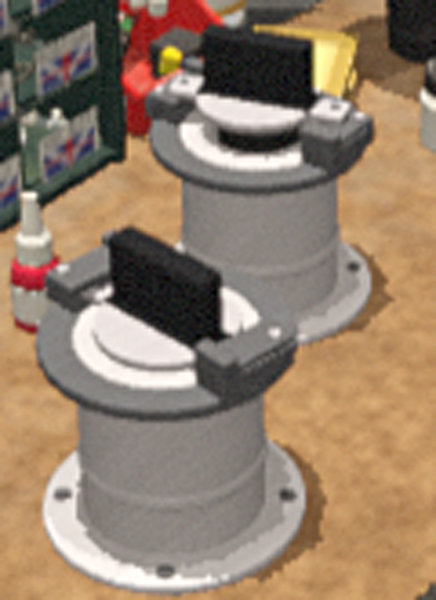

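The far canister (scene (336,200), side (292,200)) is the open one. Its dark plug shows under the disc and its ears lie on top of the claws. The near one's lid is down, with its ears under the claws. Next I'll estimate the axes and where the wrist camera is mounted.

Run:
```python
from h import *
b=load('d0');g=lambda x,y:(220+x/3.636,145+y/3.636)
for n,p,q,z in(('bar',(205,28),(312,42),.148),('claws',(185,82),(336,106),.112)):
    P,Q=at_z(b,g(*p),z),at_z(b,g(*q),z);v=Q-P
    print(n,P,Q,(P+Q)/2,np.linalg.norm(v),np.degrees(np.arctan2(v[1],v[0])))
w=load('w0');K,R,t=KRt(w);c=-R.T@t
s=manip.read_state();from scipy.spatial.transform import Rotation as Ro
T=Ro.from_euler('xyz',s['tool_rot'],degrees=True)
print('cam in tool',T.inv().apply(c-s['ee_pos']),'\n',T.as_matrix().T@R.T,w['fov_y'])
```

```text
bar [0.54983371 0.24562851 0.148     ] [0.49602449 0.25275262 0.148     ] [0.5229291  0.24919057 0.148     ] 0.05427877212323485 172.45814584457835
claws [0.5631972 0.235059  0.112    ] [0.48459241 0.24880989 0.112     ] [0.5238948  0.24193444 0.112     ] 0.07979848932721184 170.0772570336806
cam in tool [ 0.07209079 -0.00082854  0.03110589] 
 [[ 2.61071677e-04 -9.59288966e-01 -2.82426293e-01]
 [ 9.99999947e-01  3.05756570e-04 -1.14143907e-04]
 [ 1.95850686e-04 -2.82426249e-01  9.59288995e-01]] 58.32781219533148
```

View pics/c1.png

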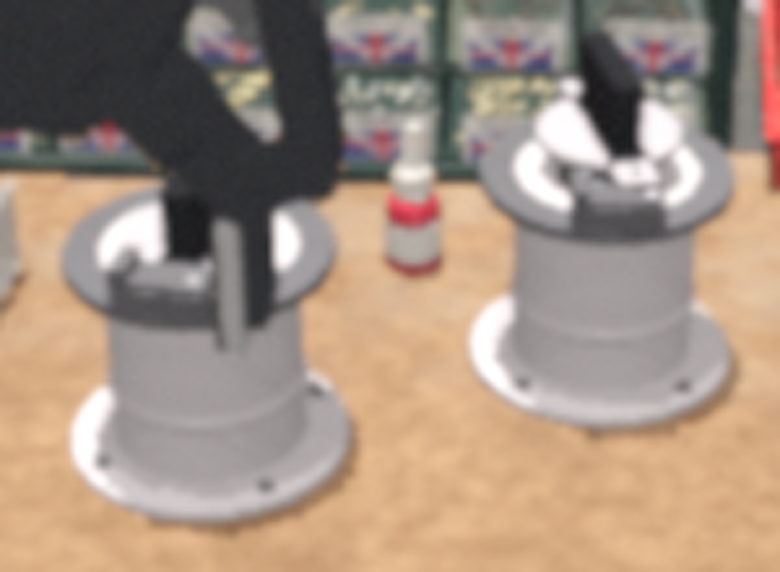

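The proud lid's bar is centred near (0.523, 0.249), z 0.148, measured 54 mm long against 56 mm given, and runs at about 172°. I'll move above it and take a closer look.

Call:
step_arm(increments="0.0854 0.0258 -0.0289 0 0 0 1.8;0.0854 0.0258 -0.0289 0 0 0 1.8;0.0854 0.0258 -0.0289 0 0 0 1.8;0.0854 0.0258 -0.0289 0 0 0 1.8;0.0854 0.0258 -0.0289 0 0 0 1.8;0.0854 0.0258 -0.0289 0 0 0 1.8;0.0854 0.0258 -0.0289 0 0 0 1.8;0.0854 0.0258 -0.0289 0 0 0 1.8;0.0854 0.0258 -0.0289 0 0 0 1.8;0.0854 0.0258 -0.0289 0 0 0 1.8;0.0854 0 0 0 0 0 0;0.0854 0 0 0 0 0 0")

```text
time: 1.35
ee_pos: [0.523, 0.2487, 0.4043]
tool_rot: [-180.0, -0.1, 171.7]
wrist_force: [-0.1, 0.4, -1.0]
finger_gap: 1.003
gripper_force: 0.0
```

Run:
```python
from h import *
snap('wrist','w1');s=manip.read_state();print(s['time'],s['joints'],s['ee_pos'],s['tool_rot'],s['wrist_force'])
```

```text
1.4 [ 2.55161942e+01  1.57159840e+01 -5.76116252e+00  6.85697453e+01
  2.72470160e-02  3.37308715e+01] [0.52244524 0.24945788 0.40437379] [-1.79996621e+02 -5.41278650e-02  1.71785310e+02] [-0.36125246 -0.13675666 -0.29654612]
```

View pics/w1.png

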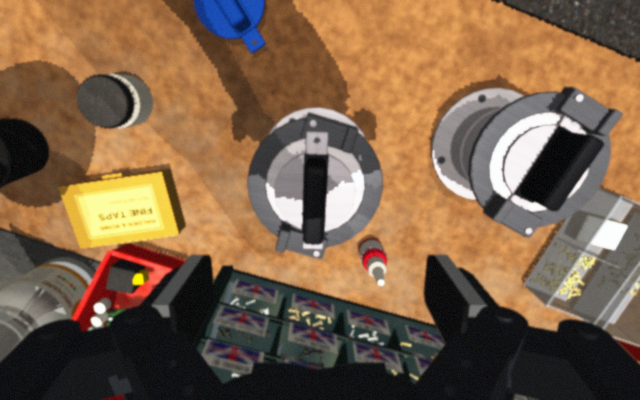

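The wrist view shows the proud lid's bar at about (315,197), with its ears over the claws at (316,140) and (305,240). The shut canister is at (545,160). I'll enlarge the open one.

```bash
python3 -c "
from h import *
crop('w1',240,100,390,270,3.5,'c3')"
```

```text
(no output)
```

View pics/c3.png

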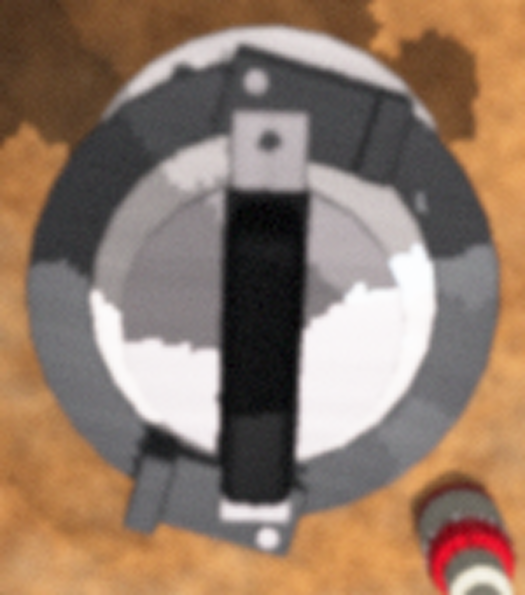

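Run:
```python
from h import *
w=load('w1');g=lambda p:(240+p[0]/3.5,100+p[1]/3.5)
ig=lambda q:((q-np.array([240,100]))*3.5).round()
for n,p,q,z in(('screw',(256,82),(268,538),.109),('corner',(240,48),(290,553),.109),('post',(410,98),(128,527),.109),('ear hole/tip',(270,142),(255,520),.114),('bar',(268,230),(257,499),.148)):
    P,Q=at_z(w,g(p),z),at_z(w,g(q),z);v=P-Q
    print(n,P[:2].round(4),Q[:2].round(4),((P+Q)/2).round(4),np.linalg.norm(v).round(4),np.degrees(np.arctan2(v[1],v[0])).round(1))
for a in(170,172,174):
    u=np.array([np.cos(np.radians(a)),np.sin(np.radians(a)),0]);n=np.array([-u[1],u[0],0])
    c=np.array([.523,.247,0])
    for z in(.148,.114):print(a,z,[tuple(ig(proj(w,c+i*.028*u+j*.007*n+[0,0,z]))) for i in(1,-1) for j in(1,-1)])
```

```text
screw [0.474  0.2512] [0.5769 0.2385] [0.5254 0.2448 0.109 ] 0.1036 173.0
corner [0.4667 0.2489] [0.5814 0.243 ] [0.524 0.246 0.109] 0.1148 177.0
post [0.4819 0.2824] [0.5695 0.207 ] [0.5257 0.2447 0.109 ] 0.1156 139.3
ear hole/tip [0.486  0.2523] [0.5697 0.2367] [0.5279 0.2445 0.114 ] 0.0851 169.4
bar [0.4973 0.2505] [0.5498 0.2406] [0.5236 0.2455 0.148 ] 0.0534 169.3
170 0.148 [(np.float64(236.0), np.float64(218.0)), (np.float64(312.0), np.float64(220.0)), (np.float64(230.0), np.float64(501.0)), (np.float64(301.0), np.float64(503.0))]
170 0.114 [(np.float64(241.0), np.float64(186.0)), (np.float64(308.0), np.float64(188.0)), (np.float64(235.0), np.float64(437.0)), (np.float64(298.0), np.float64(439.0))]
172 0.148 [(np.float64(230.0), np.float64(219.0)), (np.float64(307.0), np.float64(219.0)), (np.float64(235.0), np.float64(502.0)), (np.float64(306.0), np.float64(501.0))]
172 0.114 [(np.float64(236.0), np.float64(187.0)), (np.float64(303.0), np.float64(187.0)), (np.float64(239.0), np.float64(438.0)), (np.float64(303.0), np.float64(438.0))]
174 0.148 [(np.float64(225.0), np.float64(220.0)), (np.float64(302.0), np.float64(217.0)), (np.float64(240.0), np.float64(503.0)), (np.float64(311.0), np.float64(500.0))]
174 0.114 [(np.float64(231.0), np.float64(188.0)), (np.float64(298.0), np.float64(186.0)), (np.float64(244.0), np.float64(439.0)), (np.float64(307.0), np.float64(437.0))]
```

The readings agree:
- **Bar:** centre (0.5235, 0.2455), yaw 169.3°.
- **Canister:** centre about (0.525, 0.245). The claws span about 139° to 177°, so home is at about 157°.
- **Drop-in window:** about 207° to 292°.

Now I'll align, descend and grip.

Call:
step_arm(increments="0.06 0.001 -0.004 0 0 0 -2.4;0.06 0 0 -0.03 0 0 0;0.06 0 0 -0.03 0 0 0;0.06 0 0 -0.03 0 0 0;0.06 0 0 -0.019 0 0 0;0.06 0 0 0 0 0 0;0.04 0 0 0 0 0 0;0 0 0 0 0 0 0;0 0 0 0 0 0 0;0 0 0 0 0 0 0;0 0 0 0 0 0 0;0 0 0 0 0 0 0", squeeze=40)

```text
time: 2.6
ee_pos: [0.5242, 0.2458, 0.2972]
tool_rot: [179.9, 0.1, 169.4]
wrist_force: [-1.6, 0.7, 5.7]
finger_gap: 0.158
gripper_force: 40.5
```

Run:
```python
from h import *
snap('wrist','w2');s=manip.read_state();print({k:np.round(v,3) for k,v in s.items()})
```

```text
{'time': np.float64(2.65), 'joints': array([ 2.5118e+01,  1.9304e+01, -1.5334e+01,  5.5218e+01,  3.1000e-02,
        3.5686e+01]), 'qd': array([-0.057, -0.02 , -0.01 ,  0.125, -0.005, -0.007]), 'joint_efforts': array([-5.3000e-01, -4.9320e+01,  2.9482e+01, -4.0200e-01, -2.8600e-01,
        4.8000e-02]), 'ee_pos': array([0.524, 0.246, 0.297]), 'tool_rot': array([1.79891e+02, 9.90000e-02, 1.69432e+02]), 'wrist_force': array([-0.801,  0.163,  6.315]), 'torque': array([0.082, 0.226, 0.077]), 'gripper_force': np.float64(40.478), 'finger_gap': np.float64(0.151)}
```

View pics/w2.png

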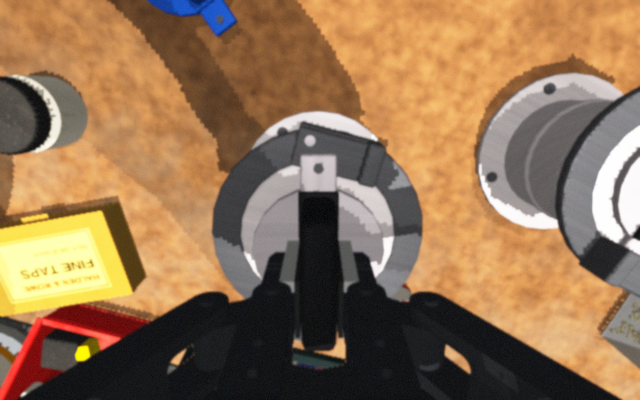

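The bar is gripped: gap about 13 mm, 40 N, bar centred between the pads at (318,270). I'll ease up slightly and turn anticlockwise by 78°.

Call:
step_arm(increments="0 0 0 0.003 0 0 0;0 0 0 0 0 0 7.8;0 0 0 0 0 0 7.8;0 0 0 0 0 0 7.8;0 0 0 0 0 0 7.8;0 0 0 0 0 0 7.8;0 0 0 0 0 0 7.8;0 0 0 0 0 0 7.8;0 0 0 0 0 0 7.8;0 0 0 0 0 0 7.8;0 0 0 0 0 0 7.8;0 0 0 0 0 0 0")

```text
time: 3.85
ee_pos: [0.5235, 0.2453, 0.2986]
tool_rot: [180.0, -0.0, -112.6]
wrist_force: [-0.0, 0.2, -1.4]
finger_gap: 0.16
gripper_force: 39.5
```

The tool is at 247° and the lid hangs free (1.4 N down). I'll lower it.

Call:
step_arm(increments="0 0 0 -0.004 0 0 0;0 0 0 -0.004 0 0 0;0 0 0 -0.003 0 0 0;0 0 0 -0.002 0 0 0;0 0 0 0 0 0 0")

```text
time: 4.35
ee_pos: [0.5234, 0.2454, 0.2852]
tool_rot: [180.0, -0.0, -112.6]
wrist_force: [-0.5, -0.7, -0.7]
finger_gap: 0.155
gripper_force: 39.5
```

Call:
step_arm(increments="0 0 0 -0.001 0 0 0;0 0 0 -0.001 0 0 0;0 0 0 -0.001 0 0 0;0 0 0 0 0 0 0")

```text
time: 4.75
ee_pos: [0.5238, 0.2455, 0.2834]
tool_rot: [-180.0, 0.0, -112.6]
wrist_force: [-1.3, -1.1, 4.6]
finger_gap: 0.158
gripper_force: 40.2
```

Run:
```python
from h import *
snap('side','d2');snap('wrist','w3');s=manip.read_state();print(s['wrist_force'],s['ee_pos'])
crop('d2',220,100,370,260,3.6,'c4')
```

```text
[-1.18874377 -1.25203781  4.64377057] [0.52371236 0.24549895 0.28335582]
```

View pics/c4.png

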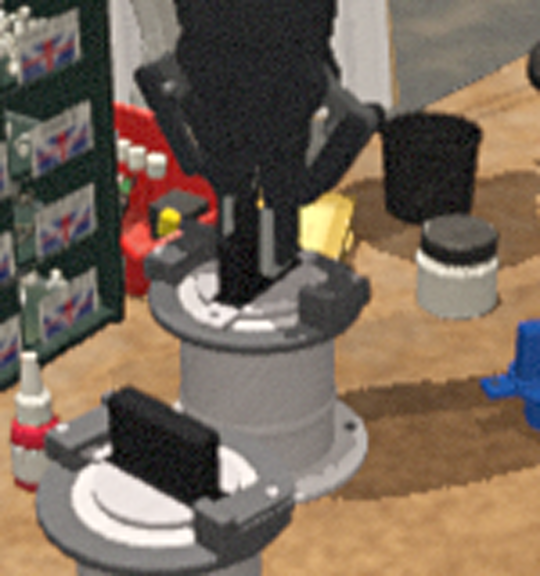

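The lid is down: the disc lies flush on the seat with the ears between the claws, after a 13.8 mm drop to contact at 4.6 N. Now I'll turn it clockwise, mostly fast and then gently.

Call:
step_arm(increments="0 0 0 0.0005 0 0 -8;0 0 0 0 0 0 -8;0 0 0 0 0 0 -8;0 0 0 0 0 0 -8;0 0 0 0 0 0 -8;0 0 0 0 0 0 -8;0 0 0 0 0 0 -8;0 0 0 0 0 0 -8;0 0 0 0 0 0 -8;0 0 0 0 0 0 -4;0 0 0 0 0 0 0")

```text
time: 5.95
ee_pos: [0.5237, 0.2458, 0.2834]
tool_rot: [179.9, 0.0, 171.4]
wrist_force: [-0.1, 1.0, 0.4]
finger_gap: 0.158
gripper_force: 39.8
```

```bash
python3 -c "
from h import *
s=manip.read_state();print(s['wrist_force'],s['torque'],s['ee_pos'],s['tool_rot'],s['joints'])"
```

```text
[-0.09702055  0.95482054  0.3860551 ] [0.35071701 0.14452708 0.07934752] [0.52372953 0.24584425 0.28339647] [1.79938059e+02 1.34044597e-02 1.71439353e+02] [ 2.51338586e+01  1.99804426e+01 -1.63288027e+01  5.36452395e+01
  4.40989672e-02  3.36945156e+01]
```

Still free at 171.4°. I'll continue gently towards about 157°.

Call:
step_arm(increments="0 0 0 0 0 0 -3;0 0 0 0 0 0 -3;0 0 0 0 0 0 -3;0 0 0 0 0 0 -2;0 0 0 0 0 0 0")

```text
time: 6.45
ee_pos: [0.5238, 0.2458, 0.2834]
tool_rot: [179.9, 0.0, 160.5]
wrist_force: [-0.6, 2.1, 1.6]
finger_gap: 0.156
gripper_force: 39.9
```

```bash
python3 -c "
from h import *
s=manip.read_state();print(s['wrist_force'],s['torque'],s['ee_pos'],s['tool_rot'],s['joints'][5])"
```

```text
[-0.55121975  2.08027838  1.55095585] [0.45455672 0.08283192 0.03805034] [0.5237523  0.24579932 0.28341778] [1.79942980e+02 4.03552436e-03 1.60532211e+02] 44.59839668878539
```

Call:
step_arm(increments="0 0 0 0 0 0 -1;0 0 0 0 0 0 -1;0 0 0 0 0 0 -1;0 0 0 0 0 0 -1;0 0 0 0 0 0 0")

```text
time: 6.95
ee_pos: [0.5237, 0.2456, 0.2834]
tool_rot: [180.0, 0.0, 156.4]
wrist_force: [-1.2, 3.8, 3.2]
finger_gap: 0.152
gripper_force: 40.1
```

```bash
python3 -c "
from h import *
s=manip.read_state();print(s['wrist_force'],s['torque'],s['ee_pos'],s['tool_rot'],s['joints'][5])"
```

```text
[-1.24380836  3.76456065  3.23941761] [0.7312855  0.16437389 0.05821053] [0.52372552 0.24561619 0.28338207] [1.79971894e+02 5.76633122e-03 1.56408097e+02] 48.71361953706353
```

The side force is rising, so one ear is probably touching its stop. I'll continue in 1° steps.

Call:
step_arm(increments="0 0 0 0 0 0 -1;0 0 0 0 0 0 -1;0 0 0 0 0 0 0")

```text
time: 7.25
ee_pos: [0.5237, 0.2456, 0.2834]
tool_rot: [180.0, 0.0, 154.4]
wrist_force: [-1.7, 1.8, 3.8]
finger_gap: 0.154
gripper_force: 40.3
```

Run:
```python
from h import *
snap('wrist','w4');s=manip.read_state();print(s['wrist_force'],s['torque'],s['ee_pos'],s['tool_rot'],s['joints'][5])
crop('w4',200,90,440,270,3.3,'c5')
```

```text
[-1.1749466   3.01459667  4.26709619] [0.75265666 0.20798432 0.02225527] [0.52375162 0.24555689 0.28336402] [1.79979703e+02 1.28190475e-02 1.54420630e+02] 50.69773723631507
```

View pics/c5.png

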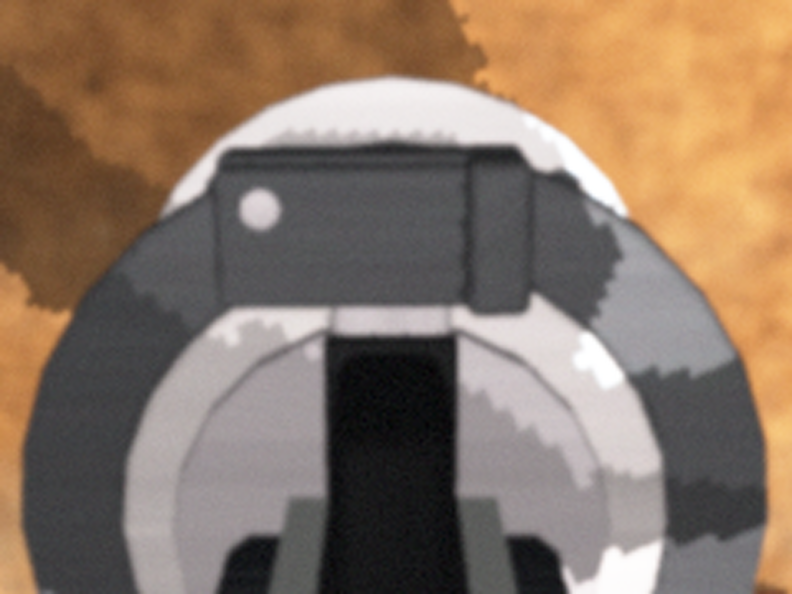

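The ear (crop 332–450) is under the claw, close to the post at 465. I'll continue until the torque rises.

Call:
step_arm(increments="0 0 0 0 0 0 -1;0 0 0 0 0 0 -1;0 0 0 0 0 0 0")

```text
time: 7.6
ee_pos: [0.5239, 0.2458, 0.2834]
tool_rot: [179.9, 0.0, 152.5]
wrist_force: [-0.2, 4.7, 3.8]
finger_gap: 0.154
gripper_force: 41.7
```

```bash
python3 -c "
from h import *
s=manip.read_state();print(s['wrist_force'],s['torque'],s['ee_pos'],s['tool_rot'],s['joints'][5])"
```

```text
[-0.19437589  4.7361937   3.75301333] [ 1.053331   -0.25154587  0.69352966] [0.52392998 0.24580678 0.28339194] [1.79945567e+02 3.06288384e-02 1.52457459e+02] 52.67425029462229
```

The vertical torque jumped to 0.69 N m, so the lid is at the stop. I'll push 1° more to make sure.

Call:
step_arm(increments="0 0 0 0 0 0 -1;0 0 0 0 0 0 0;0 0 0 0 0 0 0")

```text
time: 7.9
ee_pos: [0.5239, 0.2458, 0.2834]
tool_rot: [179.9, 0.0, 151.5]
wrist_force: [0.5, 4.6, 3.8]
finger_gap: 0.159
gripper_force: 47.8
```

```bash
python3 -c "
from h import *
s=manip.read_state();print(s['wrist_force'],s['torque'],s['ee_pos'],s['tool_rot'],s['joints'][5])"
```

```text
[0.4662496  4.56436818 3.75258674] [ 1.12586576 -0.4212765   1.12982974] [0.52391557 0.24578264 0.28340457] [1.79947451e+02 2.67396530e-02 1.51478988e+02] 53.65090437267839
```

This is a firm stop: torque 1.13 N m and the bar is skewing in the pads. I'll ease back 1.2° to unload, open, and rise straight up.

Call:
step_arm(increments="0 0 0 0 0 0 1.2;0.02 0 0 0 0 0 0;0.04 0 0 0 0 0 0;0.06 0 0 0 0 0 0;0.06 0 0 0 0 0 0;0.06 0 0 0.01 0 0 0;0.06 0 0 0.03 0 0 0;0.06 0 0 0.04 0 0 0;0.06 0 0 0.04 0 0 0;0.06 0 0 0 0 0 0")

```text
time: 8.9
ee_pos: [0.5252, 0.2461, 0.4101]
tool_rot: [179.5, 0.4, 152.6]
wrist_force: [0.1, 0.7, 1.1]
finger_gap: 0.706
gripper_force: 0.0
```

Run:
```python
from h import *
w=snap('wrist','w5');d=snap('side','d5');s=manip.read_state();print(s['wrist_force'],s['ee_pos'],s['tool_rot'])
a=cv2.resize(w['image'][80:280,210:430,::-1],(440,400),interpolation=cv2.INTER_CUBIC)
b=cv2.resize(d['image'][140:240,240:340,::-1],(400-40,400),interpolation=cv2.INTER_CUBIC)
cv2.imwrite('pics/c6.png',np.hstack([a,b]))
```

```text
[ 1.18573696 -0.0097254  -0.88230303] [0.52398368 0.24557739 0.40496537] [1.79865030e+02 1.17075965e-01 1.52615331e+02]
```

View pics/c6.png

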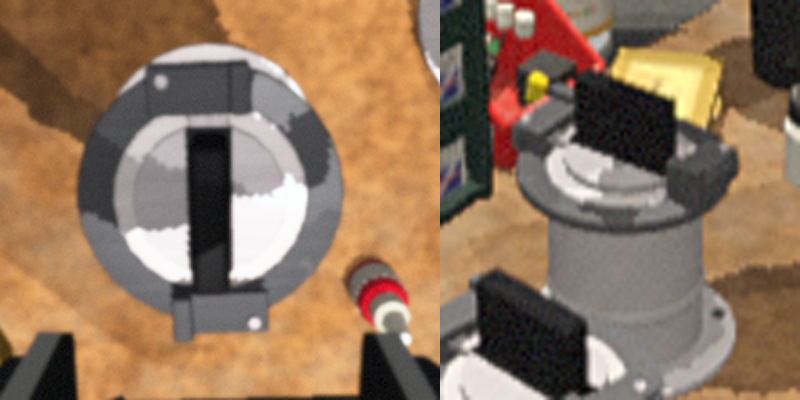

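The lid is seated, with both ears under the claws at the stops and the bar square to the claw blocks, crop (208,210). The gripper is clear and the shut canister is untouched, so I'm handing in.

```bash
python3 -c "
from workcell import manip
print(manip.close_job())"
```

```text
the job is handed in; nothing more can be done
None
```

The proud lid was turned back, dropped onto its seat, turned clockwise under the claws to a firm stop and released; the shut canister was not touched, and I handed the job in at about 9 s of the 51 s limit.

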